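Load the condiment caddy, tall jar at the back first

ROBOT

A 7-joint arm with a two-finger parallel gripper is mounted at the origin on a cart in front of the work surface, level with it; the furniture and walls round the work are solid. World frame = base frame: x ahead of the robot, y to its left, z up, the work surface at z = 0. Lengths are in m, angles in rad, forces in N, time in s.
With the tool pointing down it reaches from about 0.425 to 0.925 m from the base axis. Payload 6.8 kg.
Tool frame: the origin (TCP) lies at the very end of the fingers, on their centre line; the grasp point (between the pads) lies 19 mm behind it; z points along the fingers, y is the line along which they close (so a half turn about z gives the same grasp; the last joint's range is limited). The gripper opens to 85 mm and grips with 20 to 120 N. Pads are 22 mm wide; open, the fingers measure 114 mm over their backs; the gripper's body (76 mm by 85 mm) begins 54 mm behind the grasp point. The pads swing forward as they close: fully open they stand 13 mm farther back than shut.
Start: joints at [-1.414, 0.477, 0.022, 1.555, -0.011, 1.109, -0.083], TCP at [0.177, 0.651, 0.199] pointing down, gripper open.
Joint ranges: [-2.96, 2.96], [-0.34, 2.1], [-1.41, 1.46], [0.24, 2.44], [-1.37, 4.51], [0.17, 1.92], [-2.96, 2.96]. Speed limits (rad/s): [2.39, 2.39, 3.14, 3.14, 3.14, 3.14, 3.14].

INTERFACE

Orientations are given as a unit quaternion [w, x, y, z].
In Python, from station import bot gives the robot as it stands.
- The arm moves only by the tool jog_arm, never from a script. Its argument "motion" is a list of rows, each a list of 7 numbers: the turn, a rotation vector about the tool's x, y, z in rad, then the shift along the tool's x, y, z in mm, then the finger opening in mm, from 0 to 85.4. A call has 1 to 10 rows; each row is the pose to reach, as a shift and turn from the pose commanded when the call began, along the tool's axes at that moment; what a row does not reach only later rows make up. A row lasts 1/8 s, in which the tool goes at most 62.5 mm and 10.7 degrees, less where a joint would pass 70% of its speed; a pose out of reach is approached as far as the arm can. A call with a gripper value outside its range is refused whole. The fingers move at their own pace and stop on an object; "grip_force" is the grip in N (left out, the last holds). Time passes only in rows, so rows that repeat a pose let the fingers close. It gives the time, the measured TCP pose, the force, the opening and the grip force at its end, in the units of the state.
- bot.get_obs(): the state, without advancing time (a new reading comes with each control period).
- bot.read_camera(name): name is "scene" or "top"; returns a dict with "pixels" (384x512x3 uint8, red, green, blue), "camera_matrix" (3x3 intrinsics, pixels), "distortion" ([k1, k2, p1, p2, k3] as OpenCV has them; the pictures are not rectified), "T" (4x4, takes a point from camera to world coordinates). Camera axes: x right, y down, z forward; pixel columns grow to the right and rows downward; lengths in m; the calibration is good to about 2 mm. A picture is of the moment at which its call begins. There is no depth.
- bot.hand_in(): hands the job in; it is judged then, once.
Trained networks look in a picture, given as the dict that the camera call returned (one of the last four; its "shot" number tells which), for a name from the list of things; names that differ only in an ending like _2 or _b are one class to them, and where a whole thing is asked for, a point or a joint stands for the part that bears it (a point fixed in the world has none). Each returns a list of dicts, best first, with "score" (0 to 1); they miss things now and then, are a little off and sometimes report something else, mostly with a low value. They report only what shows in the picture. A call takes as long as a camera call.
- bot.spot_in(thing, picture): "xy" ([column, row] in pixels, amid what is visible of it).
- bot.tip_of(thing, picture): "xy" ([column, row] in pixels: a listed point, or the origin of a listed thing).
The state is a dict: "t": time; "q": joint angles; "joint_vel": joint speeds; "joint_torque": joint torques, N m; "eef_pos": TCP position; "tool_rot": TCP orientation; "contact_force": force on the tool from outside, world axes, zero at the start; "torque": the same for the moment, N m; "gripper_width": opening from 0.0 (shut) to 1.0 (fully open); "grasp_force": force on a finger pad.
Only numpy, scipy, OpenCV 4.12 (cv2) and the standard library are available. Lean on these libraries where they do the work, as an engineer would, in place of code of your own. Each camera call takes 0.05 s, during which the arm holds its last target. There are 200 camera calls.

TASK

Load the small wooden caddy: first set the tall slim spice jar upright in its back compartment (the one at the high wall, away from you), then the shorter salt shaker upright in the front compartment. Set each down gently on the caddy's floor rather than dropping it, and leave the squat jar where it stands.

Things in the scene. Friction and masses are not known exactly. Their poses are not given: they have to be found in the camera images.
- caddy: open wooden caddy fixed to the counter, 154 mm long (its x), 80 mm wide (its y); origin at the centre of its underside, +x towards its back (away from the robot, turned at most 0.2 rad), z up. One divider makes two square compartments, 68 mm inside: the back one centred at x = +37 mm, the front one at x = -37 mm (y = 0). Floor 6 mm thick, walls and divider 6 mm thick; side and front walls and divider rise to 24 mm above the counter, the back wall to 45 mm
- spice_jar_mid (a point): centre (53 mm above the underside) of the tall slim spice jar: round clear jar with a red screw cap, 45 mm across and 106 mm high, loose, standing upright, about 0.11 kg; z is its axis, up
- shaker_mid (a point): centre (45 mm above the underside) of the shorter salt shaker: round, clear glass with grey filling and a grey domed top with small holes, 44 mm across up to 66 mm height, narrowing to 34 mm at the top, 90 mm high, loose, standing upright, about 0.1 kg; z is its axis, up
- squat_jar: bystander: wide squat jar with a white lid, 64 mm across and 87 mm high, loose, standing on the counter in a row with the other two; origin at the centre of its underside; to be left alone

How it is judged:
On the way, in this order (a step that is already met when the one before it is completed fails the run):
1. the spice jar stands upright on the floor of the back compartment while the salt shaker is still outside the caddy (x of spice_jar_mid in the frame of caddy between 0.02 and 0.054 m and y of spice_jar_mid in the frame of caddy between -0.017 and 0.017 m and z of spice_jar_mid in the frame of caddy between 0.053 and 0.065 m and angle between spice_jar_mid's own z axis and vertical below 0.17 rad and horizontal distance between shaker_mid and caddy above 0.09 m), for 0.2 s.
2. the salt shaker stands upright on the floor of the front compartment, the spice jar still at the back (x of spice_jar_mid in the frame of caddy between 0.02 and 0.054 m and y of spice_jar_mid in the frame of caddy between -0.017 and 0.017 m and z of spice_jar_mid in the frame of caddy between 0.053 and 0.065 m and angle between each of spice_jar_mid, shaker_mid's own z axis and vertical below 0.17 rad and x of shaker_mid in the frame of caddy between -0.054 and -0.02 m and y of shaker_mid in the frame of caddy between -0.017 and 0.017 m and z of shaker_mid in the frame of caddy between 0.045 and 0.057 m), for 0.2 s.
At the end, for the whole second after the job is handed in: the spice jar stands upright (within 10 degrees) on the floor of the back compartment and the salt shaker likewise in the front one, each axis within 17 mm of its compartment's centre lengthwise and crosswise, height within 6 mm (all of step 2); the robot touches nothing.
It fails at once if the squat jar is moved more than 20 mm (distance of squat_jar from where it was at the start of the episode above 0.02 m).
It fails at once if the spice jar is let go more than 20 mm above the caddy's floor (horizontal distance between spice_jar_mid and caddy below 0.08 m and z of spice_jar_mid in the frame of caddy above 0.079 m and contact force between the fingers and spice_jar below 0.05 N).
It fails at once if the salt shaker is let go more than 20 mm above the caddy's floor (horizontal distance between shaker_mid and caddy below 0.08 m and z of shaker_mid in the frame of caddy above 0.071 m and contact force between the fingers and shaker below 0.05 N).
It also fails if it takes over 51 s, if anything falls off the work surface, if the arm or the gripper's body presses on something with over 40 N, if the wrist force passes 120 N, or if a joint passes its speed limit or range.

## Working session

There is one attempt and no reset: what is moved stays moved. The work goes in short steps, Python scripts to look and compute and a tool call to move; the robot and the scene stay as the last step left them, time stands still between calls to the robot, and variables do not carry over. Pictures are saved under pics/ and viewed, at most 10 in all, crops included, and the job is handed in when it is done.

Besides the shell and the picture viewer there is one more tool, called after "Request:" as name(argument=value, ...), one argument or row to a line, values as JSON. jog_arm: Moves the arm, as the interface text tells. Its arguments: {"type":"object","properties":{"motion":{"type":"array"},"grip_force":{"type":"number"}},"required":["motion"]}

```bash
mkdir -p pics; ls; cat > h.py <<'E'
import numpy as np, cv2
from station import bot
def ray(p,xy):
    K=np.array(p["camera_matrix"]);d=np.array(p["distortion"]);T=np.array(p["T"])
    u=cv2.undistortPoints(np.array([[xy]],float),K,d)[0,0]
    return T[:3,3],T[:3,:3]@np.array([u[0],u[1],1])
def onz(p,xy,z):
    o,r=ray(p,xy);return o+r*(z-o[2])/r[2]
def proj(p,X):
    T=np.linalg.inv(np.array(p["T"]));X=np.atleast_2d(X).astype(float)@T[:3,:3].T+T[:3,3]
    return cv2.projectPoints(X,np.zeros(3),np.zeros(3),np.array(p["camera_matrix"]),np.array(p["distortion"]))[0][:,0]
E
python3 - <<'E'
from h import *
o=bot.get_obs();print(o)
Z=dict(caddy=0,spice_jar_mid=.053,shaker_mid=.045,squat_jar=0)
for c in("scene","top"):
    p=bot.read_camera(c);cv2.imwrite(f"pics/{c}0.png",p["pixels"][:,:,::-1])
    print(c,np.round(np.array(p["T"])[:3,3],3))
    for n,z in Z.items():
        for d in bot.tip_of(n,p)[:2]:print(n,np.round(d["xy"]),round(d["score"],2),np.round(onz(p,d["xy"],z),4))
E
```

```text
pics
{'t': 0.0, 'q': array([-1.41406123,  0.4777999 ,  0.02234289,  1.55641804, -0.01148864,
        1.10933584, -0.08311253]), 'joint_vel': array([ 0.00039941, -0.00242042, -0.00117475, -0.00015141, -0.00065827,
       -0.00140325, -0.00154276]), 'joint_torque': array([ 3.33486760e-04, -5.96466100e+01,  1.60843939e+00, -2.81184608e+01,
        1.24968082e-02,  9.78285796e-03, -5.21581626e-06]), 'eef_pos': array([0.176536  , 0.65083809, 0.19844009]), 'tool_rot': array([-4.73306190e-05,  1.32025062e-01,  9.91245955e-01, -9.15204296e-04]), 'contact_force': array([ 0.23102838, -0.13274027,  0.63166857]), 'torque': array([ 0.01674285,  0.03710539, -0.00994899]), 'grasp_force': 0.0, 'gripper_width': 1.000223808959327}
scene [ 0.163 -0.342  0.66 ]
caddy [212. 172.] 0.61 [0.4858 0.3783 0.    ]
spice_jar_mid [334. 265.] 0.59 [ 0.5247 -0.049   0.053 ]
shaker_mid [247. 203.] 0.67 [0.4774 0.1904 0.045 ]
squat_jar [294. 249.] 0.61 [0.5108 0.0557 0.    ]
top [0.388 0.169 0.892]
caddy [157. 185.] 0.63 [0.4995 0.3928 0.    ]
spice_jar_mid [345. 177.] 0.85 [ 0.5244 -0.057   0.053 ]
shaker_mid [240. 199.] 0.79 [0.4674 0.1865 0.045 ]
squat_jar [296. 187.] 0.78 [0.5062 0.0519 0.    ]
```

View pics/scene0.png

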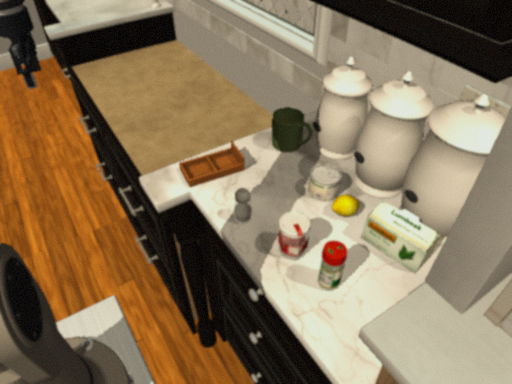

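View pics/top0.png

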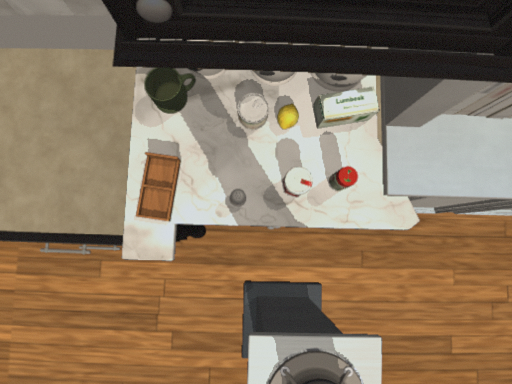

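The top view shows the caddy at about (158,186), turned slightly, with its high wall at the top. The shaker is at (238,197), the squat jar at (298,181) and the red-capped spice jar at (346,177). I'll refine the caddy pose by silhouette fitting in both views.

```bash
cat > fit.py <<'E'
from h import *
from scipy.optimize import minimize
def cpts(x,y,a):
    L=[]
    for x0,x1,h in((-.077,.077,.024),(.071,.077,.045)):
        P=np.array([[u,v,w] for u in(x0,x1) for v in(-.04,.04) for w in(0,h)])
        R=np.array([[np.cos(a),-np.sin(a),0],[np.sin(a),np.cos(a),0],[0,0,1]])
        L.append(P@R.T+[x,y,0])
    return L
def render(p,hulls,S=4):
    m=np.zeros((384*S,512*S),np.uint8)
    for P in hulls:
        h=cv2.convexHull(np.float32(proj(p,P)*S+S/2)); cv2.fillConvexPoly(m,np.int32(h*16),255,shift=4)
    return cv2.resize(m,(512,384),interpolation=cv2.INTER_AREA)/255.
def cyl(x,y,r,z0,z1):
    t=np.linspace(0,2*np.pi,24);return np.array([[x+r*np.cos(k),y+r*np.sin(k),z] for k in t for z in(z0,z1)])
def fit(views,hullf,x0,steps):
    f=lambda v:sum(np.abs(render(p,hullf(v))-m).sum() for p,m in views)
    s=np.array([x0]+[np.add(x0,np.eye(len(x0))[i]*steps[i]) for i in range(len(x0))])
    r=minimize(f,x0,method="Nelder-Mead",options=dict(initial_simplex=s,xatol=1e-4,fatol=.1));return r.x,r.fun
def comp(mask,xy):
    n,l,st,c=cv2.connectedComponentsWithStats(mask.astype(np.uint8))
    i=min(range(1,n),key=lambda k:np.hypot(*(c[k]-xy))-.02*st[k,4]);return (l==i).astype(float)
E
python3 - <<'E'
from fit import *
P={c:bot.read_camera(c) for c in("scene","top")}
cx={"scene":(212,166),"top":(158,186)};rx={"scene":(333,250),"top":(346,177)}
vs=[];vr=[]
for c,p in P.items():
    im=p["pixels"];h=cv2.cvtColor(im,cv2.COLOR_RGB2HSV)
    yy,xx=np.mgrid[:384,:512]
    w=(abs(xx-cx[c][0])<45)&(abs(yy-cx[c][1])<45)
    m=comp(w&(h[...,0]<16)&(h[...,1]>110)&(h[...,2]>40),cx[c]);m=cv2.morphologyEx(m,cv2.MORPH_CLOSE,np.ones((5,5)));vs.append((p,m))
    w=(abs(xx-rx[c][0])<20)&(abs(yy-rx[c][1])<20)
    r=comp(w&((h[...,0]<8)|(h[...,0]>172))&(h[...,1]>150),rx[c]);vr.append((p,r));print(c,m.sum(),r.sum())
for v in (vs,vs[:1],vs[1:]):print("caddy",fit(v,lambda q:cpts(*q),[.495,.385,-.1],[.01,.01,.1]))
for v in (vr,vr[:1],vr[1:]):print("cap",fit(v,lambda q:[cyl(q[0],q[1],.0225,q[2],.106)],[.5245,-.053,.085],[.01,.01,.01]))
x=fit(vs,lambda q:cpts(*q),[.495,.385,-.1],[.01,.01,.1])[0]
for c,p in P.items():
    big=cv2.resize(p["pixels"][:,:,::-1],None,fx=4,fy=4,interpolation=cv2.INTER_CUBIC)
    for H in cpts(*x):
        cv2.polylines(big,[np.int32(cv2.convexHull(np.float32(proj(p,H)*4+2)))],True,(0,255,0),1)
    u,v=cx[c];cv2.imwrite(f"pics/c_{c}.png",big[(v-50)*4:(v+50)*4,(u-50)*4:(u+100)*4])
a=cv2.imread("pics/c_scene.png");b=cv2.imread("pics/c_top.png");cv2.imwrite("pics/c1.png",cv2.resize(np.vstack([a,b]),(450,600)))
for n,z in(("shaker_mid",.045),("squat_jar",0)):
  for c,p in P.items():
    for d in bot.spot_in(n,p)[:1]:print(n,c,np.round(d["xy"],1),np.round(onz(p,d["xy"],.045),4))
E
```

```text
scene 1556.0 434.0
top 2145.0 284.0
caddy (array([ 0.49268274,  0.38900905, -0.12502448]), np.float64(349.0078431372549))
caddy (array([ 0.49146633,  0.38970498, -0.13115949]), np.float64(145.8392156862745))
caddy (array([ 0.49332708,  0.38735448, -0.12248896]), np.float64(190.2980392156863))
cap (array([ 0.51790316, -0.04956983,  0.08806442]), np.float64(204.85882352941175))
cap (array([ 0.51486773, -0.05128967,  0.09218463]), np.float64(88.08235294117647))
cap (array([ 0.51854439, -0.04621534,  0.10455551]), np.float64(57.14901960784313))
shaker_mid scene [246.1 206.2] [0.4715 0.1834 0.045 ]
shaker_mid top [238.8 200.5] [0.4636 0.1899 0.045 ]
squat_jar scene [295.7 233.5] [0.5157 0.0593 0.045 ]
squat_jar top [296.7 182.8] [0.5093 0.0551 0.045 ]
```

View pics/c1.png

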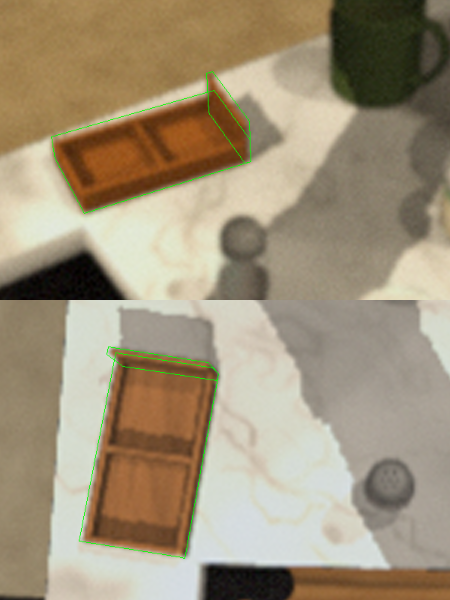

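```bash
cat > go.py <<'E'
import sys
from h import *
from scipy.spatial.transform import Rotation as R
def plan(x,y,z,yaw=-.125):
    o=bot.get_obs();q=o["tool_rot"];r=R.from_quat([q[1],q[2],q[3],q[0]])
    Y=np.array([-np.sin(yaw),np.cos(yaw),0]);Z=np.array([0,0,-1.]);X=np.cross(Y,Z)
    t=R.from_matrix(np.c_[X,Y,Z])
    print("t",o["t"],"pos",np.round(o["eef_pos"],4),"w",round(o["gripper_width"]*85.4,1),"F",np.round(o["contact_force"],1),"gf",round(o["grasp_force"],1))
    print("turn",np.round((r.inv()*t).as_rotvec(),3),"shift mm",np.round(r.inv().apply(np.array([x,y,z])-o["eef_pos"])*1000,1))
if __name__=="__main__":plan(*map(float,sys.argv[1:]))
E
python3 go.py .519 -.050 .2
python3 -c "
from h import *
p=bot.read_camera('top');print(onz(p,(385,180),0))"
```

```text
t 0.8 pos [0.1767 0.6515 0.1994] w 85.6 F [-0.4 -0.2  0.2] gf 0.0
turn [ 0.   -0.   -0.14] shift mm [-514.  -587.4   -0.6]
[ 0.52960116 -0.17378226  0.        ]
```

Request:
jog_arm(
  motion=[
    [0,0,-0.14,-50,-57,0,70],
    [0,0,-0.14,-90,-102,0,70],
    [0,0,-0.14,-130,-148,0,70],
    [0,0,-0.14,-170,-194,0,70],
    [0,0,-0.14,-210,-240,0,70],
    [0,0,-0.14,-250,-286,0,70],
    [0,0,-0.14,-290,-331,0,70],
    [0,0,-0.14,-330,-377,0,70],
    [0,0,-0.14,-370,-423,0,70],
    [0,0,-0.14,-400,-457,0,70],
  ],
  grip_force=30,
)

```text
t: 2.1
eef_pos: [0.444, 0.1031, 0.1999]
tool_rot: [0.001, 0.063, 0.998, 0.0]
contact_force: [-0.2, -0.3, 0.8]
gripper_width: 0.821
grasp_force: 0.0
```

```bash
python3 go.py .519 -.050 .2
```

```text
t 2.1 pos [0.444  0.1031 0.1999] w 70.1 F [-0.2 -0.3  0.8] gf 0.0
turn [ 0.001  0.001 -0.002] shift mm [-9.380e+01 -1.423e+02 -1.000e-01]
```

Request:
jog_arm(
  motion=[
    [0,0,0,-32,-48,0,70],
    [0,0,0,-64,-96,0,70],
    [0,0,0,-94,-142,0,70],
    [0,0,0,-94,-142,0,70],
    [0,0,0,-94,-142,30,70],
    [0,0,0,-94,-142,50,70],
    [0,0,0,-94,-142,60,70],
    [0,0,0,-94,-142,60,70],
  ],
)

```text
t: 3.1
eef_pos: [0.5183, -0.0462, 0.1392]
tool_rot: [-0.0, 0.062, 0.998, 0.0]
contact_force: [-0.1, -0.6, 1.0]
gripper_width: 0.819
grasp_force: 0.0
```

```bash
python3 go.py .519 -.050 .05; python3 - <<'E'
from h import *
A=[]
o=bot.get_obs()["eef_pos"]
for c,(u,v) in(("scene",(333,235)),("top",(346,177))):
    p=bot.read_camera(c);b=p["pixels"][v-60:v+60,u-60:u+60,::-1].copy();b=cv2.resize(b,(390,390),interpolation=cv2.INTER_CUBIC);A.append(b);print(c,proj(p,o))
cv2.imwrite("pics/s2.png",np.hstack(A))
E
```

```text
t 3.1 pos [ 0.5183 -0.0462  0.1392] w 70.0 F [-0.1 -0.6  1. ] gf 0.0
turn [ 0.    -0.001  0.001] shift mm [-1.2 -3.7 89.2]
scene [[336.66407701 235.98190886]]
top [[350.5098724  173.86217245]]
```

View pics/s2.png

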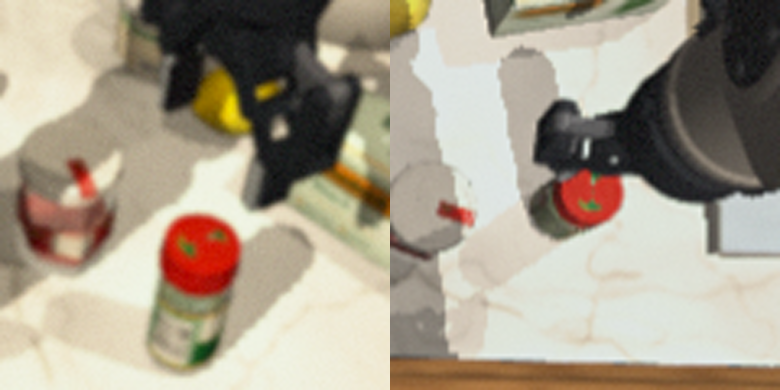

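The jar's cap is at crop pixel (200,255) in the scene half. The gripper seems to sit behind where I expected, with its tips at about (170,105) and (262,203). I'll project the expected fingertip geometry to check.

```bash
python3 - <<'E'
from h import *
from scipy.spatial.transform import Rotation as R
A=[]
o=bot.get_obs();q=o["tool_rot"];r=R.from_quat([q[1],q[2],q[3],q[0]])
for c,(u,v) in(("scene",(333,235)),("top",(346,177))):
    p=bot.read_camera(c);b=cv2.resize(p["pixels"][v-60:v+60,u-60:u+60,::-1].copy(),(390,390),interpolation=cv2.INTER_CUBIC)
    for P,col in(((0,0,0),(255,0,255)),((0,.035,-.008),(0,255,0)),((0,-.035,-.008),(0,255,255)),((0,0,-.073),(255,128,0)),((0,0,-.15),(255,255,255))):
        m=(proj(p,o["eef_pos"]+r.apply(P))[0]-[u-60,v-60])*3.25+1.6
        cv2.circle(b,tuple(np.int32(m)),4,col,2)
    A.append(b)
    print(c,[(d["xy"],round(d["score"],2),onz(p,d["xy"],.053)) for d in bot.tip_of("spice_jar_mid",p)[:1]])
cv2.imwrite("pics/s3.png",np.hstack(A))
E
```

```text
scene [([334.5, 265.6], 0.98, array([ 0.52458123, -0.05117207,  0.053     ]))]
top [([341.9, 177.2], 0.82, array([ 0.52465229, -0.05032812,  0.053     ]))]
```

View pics/s3.png

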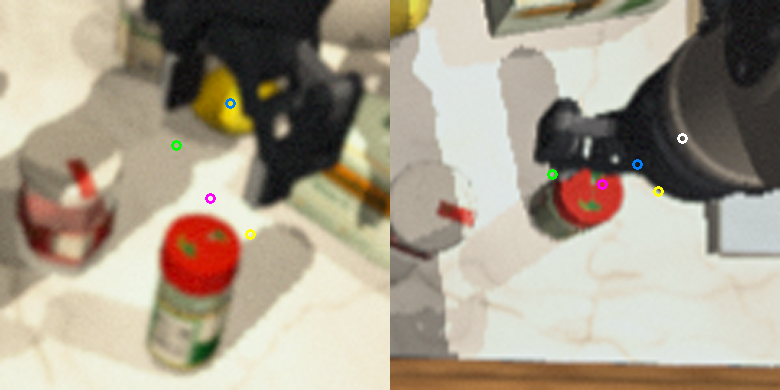

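Request:
jog_arm(
  motion=[
    [0,0,0,0,0,0,0],
    [0,0,0,0,0,0,0],
    [0,0,0,0,0,0,0],
    [0,0,0,0,0,0,0],
    [0,0,0,0,0,0,0],
    [0,0,0,0,0,0,0],
  ],
)

```text
t: 4.15
eef_pos: [0.5187, -0.0469, 0.1394]
tool_rot: [-0.0, 0.062, 0.998, 0.0]
contact_force: [0.4, -0.2, 0.0]
gripper_width: -0.002
grasp_force: 0.0
```

```bash
python3 - <<'E'
from h import *
from scipy.spatial.transform import Rotation as R
A=[]
o=bot.get_obs();print(o["t"],o["gripper_width"],o["eef_pos"]);q=o["tool_rot"];r=R.from_quat([q[1],q[2],q[3],q[0]])
for c,(u,v) in(("scene",(333,235)),("top",(346,177))):
    p=bot.read_camera(c);b=cv2.resize(p["pixels"][v-60:v+60,u-60:u+60,::-1].copy(),(390,390),interpolation=cv2.INTER_CUBIC)
    for P,col in(((0,0,0),(255,0,255)),((0,0,-.019),(0,255,0)),((0,0,-.073),(255,128,0))):
        m=(proj(p,o["eef_pos"]+r.apply(P))[0]-[u-60,v-60])*3.25+1.6
        cv2.circle(b,tuple(np.int32(m)),4,col,1)
    A.append(b)
cv2.imwrite("pics/s4.png",np.hstack(A))
E
```

```text
4.15 -0.0024836056263506795 [ 0.51866926 -0.04687903  0.13935641]
```

View pics/s4.png

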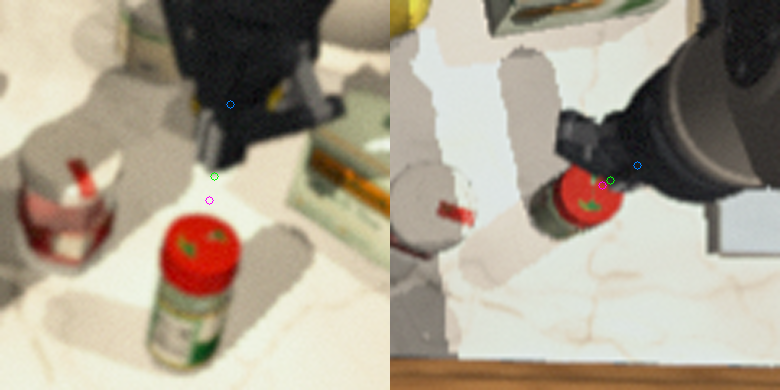

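```bash
python3 - <<'E'
from h import *
M=[];B=[]
for c,(u,v) in(("scene",(340.2,226.8)),("top",(356.5,174.6))):
    p=bot.read_camera(c);o,d=ray(p,(u,v));d/=np.linalg.norm(d);I=np.eye(3)-np.outer(d,d);M.append(I);B.append(I@o)
    cv2.imwrite(f"pics/{c}5.png",cv2.resize(p["pixels"][int(v)-30:int(v)+30,int(u)-35:int(u)+35,::-1],(560,480),interpolation=cv2.INTER_CUBIC)[:,:,:])
x=np.linalg.solve(sum(M),sum(B));print(x,[np.linalg.norm(m@x-b) for m,b in zip(M,B)])
a=np.hstack([cv2.resize(cv2.imread(f"pics/{c}5.png"),(400,343)) for c in("scene","top")])
a=np.uint8(np.clip((a/255.)**.5*255,0,255));cv2.imwrite("pics/s5.png",a)
E
```

```text
[ 0.51364256 -0.05095223  0.16988861] [np.float64(0.002076151276859514), np.float64(0.0020761512768595635)]
```

View pics/s5.png

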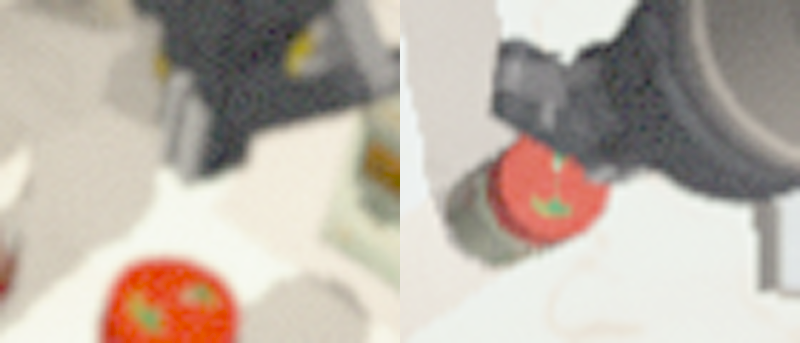

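Request:
jog_arm(
  motion=[
    [0,0,0,-4,0,0,75],
    [0,0,0,-4,0,0,75],
    [0,0,0,-4,0,0,75],
    [0,0,0,-4,0,0,75],
    [0,0,0,-4,0,0,75],
    [0,0,0,-4,0,20,75],
    [0,0,0,-4,0,40,75],
    [0,0,0,-4,0,58,75],
    [0,0,0,-4,0,65,75],
    [0,0,0,-4,0,65,75],
  ],
)

```text
t: 5.6
eef_pos: [0.5225, -0.0474, 0.0743]
tool_rot: [-0.0, 0.062, 0.998, -0.0]
contact_force: [-1.1, -0.3, 0.2]
gripper_width: 0.878
grasp_force: 0.0
```

```bash
python3 go.py .523 -.049 .038; python3 - <<'E'
from h import *
A=[]
for c,(u,v) in(("scene",(333,245)),("top",(346,177))):
    p=bot.read_camera(c);b=cv2.resize(p["pixels"][v-45:v+45,u-45:u+45,::-1].copy(),(400,400),interpolation=cv2.INTER_CUBIC);A.append(b)
    print([(d["xy"],round(d["score"],2),onz(p,d["xy"],.053)) for d in bot.tip_of("spice_jar_mid",p)[:1]])
cv2.imwrite("pics/s6.png",np.uint8((np.hstack(A)/255.)**.6*255))
E
```

```text
t 5.6 pos [ 0.5225 -0.0474  0.0743] w 75.0 F [-1.1 -0.3  0.2] gf 0.0
turn [-0.    -0.001  0.   ] shift mm [-0.7 -1.5 36.3]
[([332.3, 265.6], 0.97, array([ 0.52106687, -0.04885179,  0.053     ]))]
[([343.2, 176.7], 0.58, array([ 0.5259377 , -0.05342336,  0.053     ]))]
```

View pics/s6.png

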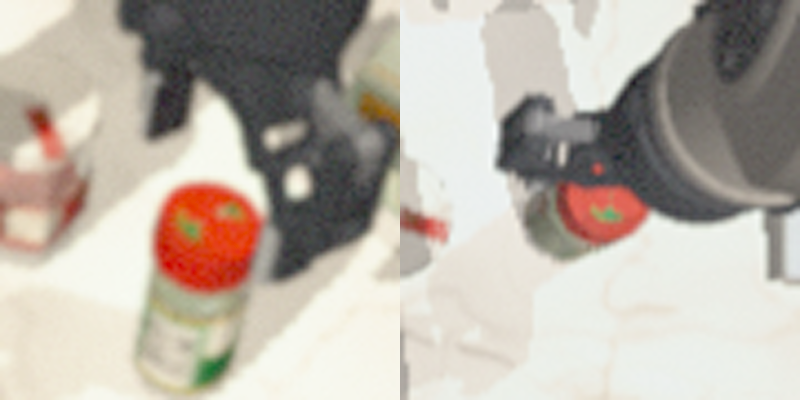

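```bash
python3 - <<'E'
from h import *
from scipy.spatial.transform import Rotation as R
o=bot.get_obs();q=o["tool_rot"];r=R.from_quat([q[1],q[2],q[3],q[0]])
print(r.as_matrix().round(3))
for c,(u,v),off in(("scene",(333,245),0),("top",(346,177),400)):
    p=bot.read_camera(c)
    f=lambda X:np.int32((proj(p,X)-[u-45,v-45])*4.444+2+[off,0]).tolist()
    print(c)
    print(" tipL x+-.011 y .0375/.052",f([o["eef_pos"]+r.apply((a,b,-.012)) for a in(-.011,.011) for b in(.0375,.052)]))
    print(" tipR",f([o["eef_pos"]+r.apply((a,-b,-.012)) for a in(-.011,.011) for b in(.0375,.052)]))
    print(" jar top/base",f([(.522,-.049,.106),(.522,-.049,0)]),"x+10,y+10,z+10 from tcp",f([o["eef_pos"]]+[o["eef_pos"]+e for e in np.eye(3)*.01]))
    # dark mask extents
    im=p["pixels"];b=cv2.resize(im[v-45:v+45,u-45:u+45],(400,400),interpolation=cv2.INTER_CUBIC)
    d=(b.max(2)<75)
    if c=="top":
        print("col:lowest dark row",[(x+400,int(np.where(d[:,x])[0].max())) for x in range(95,200,10) if d[:,x].any()])
    else: print("col:lowest dark row",[(x,int(np.where(d[:200 if x<220 else 400,x])[0].max())) for x in range(130,330,10) if d[:200 if x<220 else 400,x].any()])
E
```

```text
[[-0.992  0.124  0.001]
 [ 0.124  0.992  0.   ]
 [-0.001  0.    -1.   ]]
scene
 tipL x+-.011 y .0375/.052 [[184, 168], [165, 146], [140, 186], [122, 163]]
 tipR [[285, 296], [306, 323], [240, 316], [261, 343]]
 jar top/base [[218, 215], [184, 362]] x+10,y+10,z+10 from tcp [[207, 257], [225, 247], [192, 241], [210, 242]]
col:lowest dark row [(130, 28), (140, 33), (150, 133), (160, 135), (170, 131), (180, 126), (190, 107), (200, 79), (210, 83), (220, 373), (230, 100), (240, 116), (250, 153), (260, 169), (270, 192), (280, 278), (290, 274), (300, 269), (310, 262), (320, 252)]
top
 tipL x+-.011 y .0375/.052 [[525, 162], [497, 158], [520, 205], [491, 200]]
 tipR [[670, 185], [697, 189], [665, 227], [693, 232]]
 jar top/base [[608, 191], [557, 221]] x+10,y+10,z+10 from tcp [[589, 198], [589, 179], [569, 198], [594, 195]]
col:lowest dark row [(505, 170), (515, 171), (525, 180), (535, 235), (545, 232), (555, 198), (565, 184), (575, 183), (585, 185), (595, 185)]
```

Request:
jog_arm(
  motion=[
    [0,0,0,5,0,0,75],
    [0,0,0,10,-3,0,75],
    [0,0,0,10,-3,10,75],
    [0,0,0,10,-3,20,75],
    [0,0,0,10,-3,30,75],
    [0,0,0,10,-3,36,75],
    [0,0,0,10,-3,36,75],
  ],
)

```text
t: 6.78
eef_pos: [0.512, -0.0491, 0.0377]
tool_rot: [-0.001, 0.062, 0.998, -0.0]
contact_force: [0.1, 0.1, 0.3]
gripper_width: 0.883
grasp_force: 0.0
```

```bash
python3 go.py .512 -.050 .038; python3 - <<'E'
from fit import *
vr=[]
for c,rx in(("scene",(333,250)),("top",(346,177))):
    p=bot.read_camera(c);h=cv2.cvtColor(p["pixels"],cv2.COLOR_RGB2HSV);yy,xx=np.mgrid[:384,:512]
    w=(abs(xx-rx[0])<20)&(abs(yy-rx[1])<20)
    r=(w&((h[...,0]<8)|(h[...,0]>172))&(h[...,1]>150)).astype(float);print(c,r.sum(),np.round([xx[r>0].mean(),yy[r>0].mean()],1))
    u,v=rx;cv2.imwrite(f"pics/_{c}.png",cv2.resize(p["pixels"][v-45:v+45,u-45:u+45,::-1],(400,400),interpolation=cv2.INTER_CUBIC))
cv2.imwrite("pics/s7.png",np.uint8((np.hstack([cv2.imread(f"pics/_{c}.png") for c in("scene","top")])/255.)**.6*255))
E
```

```text
t 6.775 pos [ 0.512  -0.0491  0.0377] w 75.5 F [0.1 0.1 0.3] gf 0.0
turn [-0.    -0.001  0.   ] shift mm [-0.1 -0.8 -0.3]
scene 307.0 [331.6 254.5]
top 38.0 [344.  183.5]
```

View pics/s7.png

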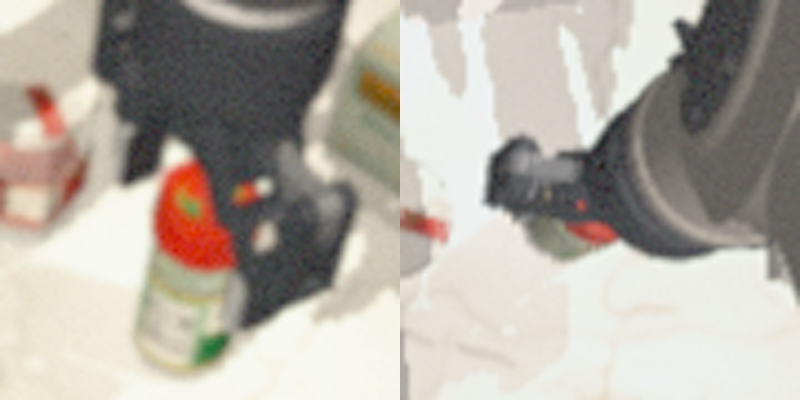

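The jar stands between the fingers: the left tip is at (130,185) behind the cap and the right tip at (250,325), at mid-jar height. Closing.

Request:
jog_arm(
  motion=[
    [0,0,0,0,0,0,60],
    [0,0,0,0,0,0,50],
    [0,0,0,0,0,0,40],
    [0,0,0,0,0,0,30],
    [0,0,0,0,0,0,30],
    [0,0,0,0,0,0,30],
  ],
  grip_force=35,
)

```text
t: 7.62
eef_pos: [0.5128, -0.0489, 0.0387]
tool_rot: [0.0, 0.062, 0.998, 0.0]
contact_force: [-0.2, 1.4, 5.7]
gripper_width: 0.512
grasp_force: 35.4
```

```bash
python3 go.py .512 -.050 .038
```

```text
t 7.625 pos [ 0.5128 -0.0489  0.0387] w 43.7 F [-0.2  1.4  5.7] gf 35.4
turn [0.    0.001 0.   ] shift mm [ 0.6 -1.2  0.7]
```

Request:
jog_arm(
  motion=[
    [0,0,0,0,0,-15,30],
    [0,0,0,0,0,-45,30],
    [0,0,0,0,0,-85,30],
    [0,0,0,0,0,-115,30],
    [0,0,0,2,15,-130,30],
    [0,0,0,5,45,-130,30],
    [0,0,0,9,90,-130,30],
    [0,0,0,13,135,-130,30],
    [0,0,0,17,180,-130,30],
    [0,0,0,21,225,-130,30],
  ],
  grip_force=45,
)

```text
t: 8.88
eef_pos: [0.5192, 0.1776, 0.1689]
tool_rot: [-0.0, 0.063, 0.998, -0.0]
contact_force: [1.5, 0.5, -0.2]
gripper_width: 0.512
grasp_force: 46.0
```

```bash
python3 go.py .5292 .3839 .168
```

```text
t 8.875 pos [0.5192 0.1776 0.1689] w 43.7 F [ 1.5  0.5 -0.2] gf 46.0
turn [-0.  0. -0.] shift mm [ 15.9 205.9   0.8]
```

Request:
jog_arm(
  motion=[
    [0,0,0,4,45,0,30],
    [0,0,0,8,90,0,30],
    [0,0,0,12,135,0,30],
    [0,0,0,15,180,0,30],
    [0,0,0,16,200,0,30],
    [0,0,0,16,206,15,30],
    [0,0,0,16,206,35,30],
    [0,0,0,16,206,55,30],
    [0,0,0,16,206,60,30],
    [0,0,0,16,206,60,30],
  ],
)

```text
t: 10.12
eef_pos: [0.5293, 0.3824, 0.1079]
tool_rot: [-0.0, 0.063, 0.998, -0.0]
contact_force: [-0.3, -0.3, -1.6]
gripper_width: 0.511
grasp_force: 46.1
```

```bash
python3 go.py .5292 .3839 .168; cat > cap.py <<'E'
from fit import *
# jar: measured red pixels / networks versus a target axis position
from itertools import product
zb=bot.get_obs()["eef_pos"][2]-.0387
print("jar bottom z",zb)
P={c:bot.read_camera(c) for c in("scene","top")}
A=[]
for c,p in P.items():
    h=cv2.cvtColor(p["pixels"],cv2.COLOR_RGB2HSV);yy,xx=np.mgrid[:384,:512]
    e=proj(p,[(.529,.384,zb+.09)])[0]
    w=(abs(xx-e[0])<30)&(abs(yy-e[1])<30)
    r=(w&((h[...,0]<6)|(h[...,0]>172))&(h[...,1]>170)&(h[...,2]>90));
    if r.sum()>5:print(c,"exp",e.round(1),"red n",r.sum(),xx[r].min(),xx[r].max(),yy[r].min(),yy[r].max())
    for d in bot.tip_of("spice_jar_mid",p)[:1]:print("net",np.round(d["xy"],1),round(d["score"],2),onz(p,d["xy"],zb+.053).round(4))
    u,v=np.int32(e);b=cv2.resize(p["pixels"][v-35:v+65,u-50:u+50,::-1],(400,400),interpolation=cv2.INTER_CUBIC)
    for x,y,z0,z1 in((.5292,.3839,zb,zb+.106),):
        H=cv2.convexHull(np.float32((proj(p,cyl(x,y,.0225,z0,z1))-[u-50,v-35])*4+2));cv2.polylines(b,[np.int32(H)],True,(0,255,0),1)
    for H in cpts(.4925,.3885,-.125):
        cv2.polylines(b,[np.int32(cv2.convexHull(np.float32((proj(p,H)-[u-50,v-35])*4+2)))],True,(255,255,0),1)
    A.append(b)
cv2.imwrite("pics/s8.png",np.uint8((np.hstack(A)/255.)**.6*255))
E
python3 cap.py
```

```text
t 10.125 pos [0.5293 0.3824 0.1079] w 43.6 F [-0.3 -0.3 -1.6] gf 46.1
turn [-0.001 -0.001 -0.001] shift mm [  0.4   1.5 -60.1]
jar bottom z 0.06918771474330834
scene exp [221.3 113.4] red n 64 215 232 105 119
net [226.6 124.2] 0.68 [0.5427 0.3868 0.1222]
top exp [143.7 160.8] red n 18 140 149 164 167
net [148.9 158.8] 0.45 [0.5408 0.384  0.1222]
```

View pics/s8.png

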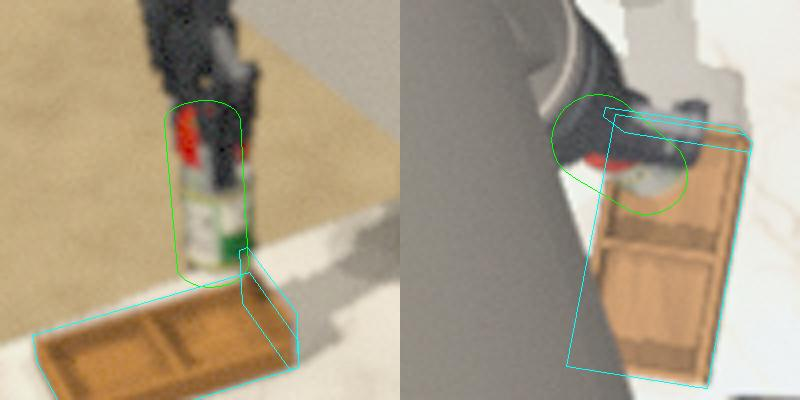

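The held jar appears shifted from the model: about (+7,-15) crop px in the scene half and (+2,-18) in the top half. Solving for the offset.

```bash
python3 - <<'E'
from h import *
b=np.array([.5292,.3839,.0692]);J=[]
for c in("scene","top"):
    p=bot.read_camera(c);J.append(np.array([(proj(p,b+e)-proj(p,b-e))[0]*4/10 for e in np.eye(3)*.005]).T)
J=np.vstack(J);y=np.array([6.5,-15,2,-18]);print(J.round(2));s=np.linalg.lstsq(J,y,rcond=None)[0];print(s.round(1),(J@s-y).round(1));s=np.linalg.lstsq(J[:,:2],y,rcond=None)[0];print(s.round(1),(J[:,:2]@s-y).round(1))
E
```

```text
[[ 1.37 -0.77 -0.1 ]
 [-0.51 -0.78 -1.27]
 [ 0.11 -1.74 -0.44]
 [-1.72 -0.05 -0.31]]
[ 6.8 -2.6 11. ] [ 3.7 -0.5 -1.5  3. ]
[9.8 2.7] [ 4.8  7.9 -5.6  1.1]
```

Request:
jog_arm(
  motion=[
    [0,0,0,4,1,0,30],
    [0,0,0,8,1,0,30],
    [0,0,0,8,1,8,30],
    [0,0,0,8,1,18,30],
    [0,0,0,8,1,28,30],
    [0,0,0,8,1,36,30],
    [0,0,0,8,1,40,30],
    [0,0,0,8,1,40,30],
  ],
)

```text
t: 11.42
eef_pos: [0.5214, 0.385, 0.068]
tool_rot: [-0.0, 0.062, 0.998, -0.0]
contact_force: [0.2, -0.6, -1.2]
gripper_width: 0.511
grasp_force: 46.1
```

```bash
python3 go.py .5212 .3839 .045; sed -i 's/(.529,.384,zb+.09)/(.529,.384,zb+.09)/' cap.py; python3 cap.py; python3 - <<'E'
from fit import *
# label: white/green + red pixels against the wall: edges of jar in scene at mid heights
p=bot.read_camera("scene");im=p["pixels"].astype(int);zb=bot.get_obs()["eef_pos"][2]-.0387
for z in(.02,.035,.05):
    c=proj(p,[(.5292,.3839,zb+z)])[0];v=int(round(c[1]));print(c.round(1),[tuple(im[v,u]) for u in range(int(c[0])-16,int(c[0])+18,2)])
E
```

```text
t 11.425 pos [0.5214 0.385  0.068 ] w 43.7 F [ 0.2 -0.6 -1.2] gf 46.1
turn [-0. -0.  0.] shift mm [ 0.  -1.1 23. ]
jar bottom z 0.029326871379266664
scene exp [222.4 127.4] red n 55 213 229 120 133
net [225.1 139.5] 0.63 [0.5332 0.3824 0.0823]
top exp [148.9 164.4] red n 10 145 149 172 174
net [156.1 165.6] 0.49 [0.5336 0.3779 0.0823]
[224.2 149.9] [(np.int64(192), np.int64(169), np.int64(134)), (np.int64(214), np.int64(197), np.int64(164)), (np.int64(219), np.int64(205), np.int64(179)), (np.int64(197), np.int64(185), np.int64(156)), (np.int64(135), np.int64(125), np.int64(105)), (np.int64(167), np.int64(152), np.int64(132)), (np.int64(170), np.int64(158), np.int64(137)), (np.int64(142), np.int64(142), np.int64(113)), (np.int64(73), np.int64(101), np.int64(54)), (np.int64(48), np.int64(76), np.int64(39)), (np.int64(20), np.int64(56), np.int64(21)), (np.int64(21), np.int64(50), np.int64(24)), (np.int64(40), np.int64(40), np.int64(14)), (np.int64(56), np.int64(34), np.int64(13)), (np.int64(69), np.int64(39), np.int64(14)), (np.int64(127), np.int64(93), np.int64(65)), (np.int64(155), np
[... 924 characters left out ...]
p.int64(84)), (np.int64(161), np.int64(130), np.int64(82)), (np.int64(139), np.int64(113), np.int64(66)), (np.int64(128), np.int64(119), np.int64(70)), (np.int64(128), np.int64(120), np.int64(65)), (np.int64(133), np.int64(124), np.int64(83)), (np.int64(112), np.int64(104), np.int64(83)), (np.int64(89), np.int64(83), np.int64(57)), (np.int64(85), np.int64(75), np.int64(51)), (np.int64(91), np.int64(80), np.int64(55)), (np.int64(114), np.int64(106), np.int64(77)), (np.int64(120), np.int64(102), np.int64(74)), (np.int64(158), np.int64(133), np.int64(94)), (np.int64(191), np.int64(170), np.int64(138)), (np.int64(214), np.int64(198), np.int64(172)), (np.int64(216), np.int64(202), np.int64(175))]
```

Request:
jog_arm(
  motion=[
    [0,0,0,3,2,0,30],
    [0,0,0,3,2,4,30],
    [0,0,0,3,2,10,30],
    [0,0,0,3,2,15,30],
    [0,0,0,3,2,18,30],
    [0,0,0,3,2,20,30],
    [0,0,0,3,2,21,30],
    [0,0,0,3,2,21,30],
  ],
)

```text
t: 12.68
eef_pos: [0.5188, 0.3875, 0.0474]
tool_rot: [0.0, 0.062, 0.998, 0.0]
contact_force: [-0.9, -0.5, -0.9]
gripper_width: 0.512
grasp_force: 46.1
```

```bash
python3 go.py .5182 .3869 .045;  python3 cap.py
```

```text
t 12.675 pos [0.5188 0.3875 0.0474] w 43.8 F [-0.9 -0.5 -0.9] gf 46.1
turn [0. 0. 0.] shift mm [ 0.5 -0.7  2.4]
jar bottom z 0.008749017846574003
scene exp [222.9 134.3] red n 55 212 228 127 140
net [225.9 146.8] 0.58 [0.5324 0.3793 0.0617]
top exp [151.4 166.2] red n 6 147 153 175 176
net [158.  186.6] 0.45 [0.4885 0.3757 0.0617]
```

Request:
jog_arm(
  motion=[
    [0,0,0,0,0,1,30],
    [0,0,0,0,0,2,30],
    [0,0,0,0,0,3,30],
    [0,0,0,0,0,4,30],
    [0,0,0,0,0,4,30],
  ],
)

```text
t: 13.5
eef_pos: [0.5194, 0.3877, 0.0448]
tool_rot: [0.0, 0.063, 0.998, 0.0]
contact_force: [-1.7, -1.7, 9.1]
gripper_width: 0.506
grasp_force: 46.6
```

Request:
jog_arm(
  motion=[
    [0,0,0,0,0,-1,46],
    [0,0,0,0,0,-1,52],
    [0,0,0,0,0,-1,60],
    [0,0,0,0,0,-1,68],
    [0,0,0,0,0,-1,68],
    [0,0,0,0,0,-20,68],
    [0,0,0,0,0,-60,68],
    [0,0,0,0,0,-105,68],
    [0,0,0,0,0,-135,68],
    [0,0,0,0,0,-135,68],
  ],
)

```text
t: 14.75
eef_pos: [0.5207, 0.3887, 0.1829]
tool_rot: [0.002, 0.063, 0.998, 0.003]
contact_force: [-0.8, 0.7, -0.6]
gripper_width: 0.8
grasp_force: 0.0
```

```bash
python3 go.py .466 .187 .18; cat > see.py <<'E'
from h import *
a=-.125;c0=np.array([.4925,.3885])
for c in("scene","top"):
    p=bot.read_camera(c)
    for n,zs in(("spice_jar_mid",.059),("shaker_mid",.045),("squat_jar",0)):
        for d in bot.tip_of(n,p)[:1]:
            X=onz(p,d["xy"],zs);r=X[:2]-c0
            print(c,n,np.round(d["xy"],1),round(d["score"],2),X[:2].round(4),"caddy",np.round([r@[np.cos(a),np.sin(a)],r@[-np.sin(a),np.cos(a)]],4))
E
python3 see.py
```

```text
t 14.75 pos [0.5207 0.3887 0.1829] w 68.3 F [-0.8  0.7 -0.6] gf 0.0
turn [ 0.005  0.004 -0.   ] shift mm [  29.1 -206.9    1.6]
scene spice_jar_mid [224.7 148.6] 0.69 [0.5277 0.3776] caddy [ 0.0363 -0.0064]
scene shaker_mid [246. 205.] 0.96 [0.4733 0.1867] caddy [ 0.0061 -0.2026]
scene squat_jar [294.3 250. ] 0.71 [0.511 0.053] caddy [ 0.0602 -0.3306]
top shaker_mid [238.6 197.7] 0.54 [0.4701 0.1906] caddy [ 0.0025 -0.1992]
top squat_jar [293.7 186.4] 0.85 [0.5065 0.0564] caddy [ 0.0553 -0.3278]
```

Request:
jog_arm(
  motion=[
    [0,0,0,6,-40,0,70],
    [0,0,0,12,-85,0,70],
    [0,0,0,19,-130,0,70],
    [0,0,0,26,-170,0,70],
    [0,0,0,32,-200,0,70],
    [0,0,0,32,-207,0,70],
    [0,0,0,32,-207,30,70],
    [0,0,0,32,-207,60,70],
    [0,0,0,32,-207,70,70],
    [0,0,0,32,-207,70,70],
  ],
)

```text
t: 16.4
eef_pos: [0.4613, 0.1865, 0.1081]
tool_rot: [-0.0, 0.062, 0.998, -0.0]
contact_force: [0.3, 0.1, 0.4]
gripper_width: 0.816
grasp_force: 0.0
```

```bash
python3 go.py .463 .187 .032; python3 see.py; python3 - <<'E'
from h import *
from scipy.spatial.transform import Rotation as R
o=bot.get_obs();q=o["tool_rot"];r=R.from_quat([q[1],q[2],q[3],q[0]])
for c in("scene","top"):
    p=bot.read_camera(c);g=cv2.cvtColor(p["pixels"],cv2.COLOR_RGB2GRAY)
    print(c,"tcp",proj(p,o["eef_pos"])[0].round(1),"tips",proj(p,[o["eef_pos"]+r.apply((0,s*.042,-.012)) for s in(1,-1)]).round(1).tolist(),"shaker top/base",proj(p,[(.470,.188,.09),(.470,.188,0)]).round(1).tolist())
    u,v=np.int32(proj(p,o["eef_pos"])[0]);s=g[v-26:v+30:2,u-36:u+36:2]
    for i,row in enumerate(s):print(v-26+2*i,"".join(" .:-=+*#%@"[9-int(k)*10//256] for k in row))
    print("u0",u-36)
E
```

```text
t 16.4 pos [0.4613 0.1865 0.1081] w 69.7 F [0.3 0.1 0.4] gf 0.0
turn [-0.001 -0.001  0.001] shift mm [-1.7  0.7 76.1]
scene spice_jar_mid [226.2 145.6] 0.94 [0.5373 0.3867] caddy [0.0446 0.0038]
scene shaker_mid [242.7 204.9] 0.75 [0.4673 0.191 ] caddy [-0.0004 -0.1991]
scene squat_jar [292.5 246.8] 0.94 [0.513  0.0622] caddy [ 0.061  -0.3212]
top spice_jar_mid [155.  167.7] 0.91 [0.5328 0.3861] caddy [0.0402 0.0026]
top squat_jar [291.6 184.9] 0.66 [0.5101 0.0617] caddy [ 0.0582 -0.3221]
scene tcp [240.6 185.8] tips [[232.5, 169.9], [248.9, 194.0]] shaker top/base [[243.9, 190.4], [245.0, 219.0]]
159 ##*#%*=--+##%@@@@@@@%@@@@@@#-.......
161 ##**#*---=##%@@@%#%@%@@@@@@%-.......
163 *****#+--=*##%%%#*%@%@@@@@@#-.......
165 +****#*++++*******#@%@@@@@@%-.......
167 ++****#*+++*****###@@@@@@@@#-.......
169 ++**#+*#*+***######%@@@@%%@#:.......
171 ******+***######*+=#%@@@@%#+::::....
173 ***+**#######*+=-::+#@@@%=-:::::::..
175 ***#######*+--:.:::+#@@@#:.::::..::.
177 ######*+=-:..:..:..+#@@@#:.::::...::
179 ###*+=::.....:.....+#%@@#:...:::.::.
181 *+=:........::..:..=#@@@*:...:::::::
183
[... 1223 characters left out ...]
 +++++*#*****************************
196 +++++*##****************************
198 ++++*###****************************
200 ++++*#*#****************************
202 ++++###*****************************
204 ++++#*##****************************
206 +++*#####***************************
208 =++*####****************************
210 -++*#####***************************
212 .++*######**************************
214 .=+*#####***************************
216 .:*######***************************
218 . +######***************************
220 ..-######***************************
222   .*#####***************************
224 :::*#######*************************
226 @*+*#######*************************
u0 203
```

Request:
jog_arm(
  motion=[
    [0,0,0,-1,1,15,70],
    [0,0,0,-1,1,35,70],
    [0,0,0,-1,1,55,70],
    [0,0,0,-1,1,70,70],
    [0,0,0,-1,1,76,70],
    [0,0,0,-1,1,76,60],
    [0,0,0,-1,1,76,50],
    [0,0,0,-1,1,76,40],
    [0,0,0,-1,1,76,30],
    [0,0,0,-1,1,76,30],
  ],
  grip_force=35,
)

```text
t: 18.15
eef_pos: [0.463, 0.1874, 0.033]
tool_rot: [0.001, 0.062, 0.998, 0.0]
contact_force: [-0.7, 0.3, 5.7]
gripper_width: 0.376
grasp_force: 34.2
```

Request:
jog_arm(
  motion=[
    [0,0,0,0,0,0,30],
    [0,0,0,0,0,0,30],
  ],
)

```text
t: 18.4
eef_pos: [0.463, 0.1874, 0.033]
tool_rot: [0.001, 0.062, 0.998, 0.0]
contact_force: [-0.5, 0.3, 5.7]
gripper_width: 0.38
grasp_force: 34.2
```

```bash
python3 go.py .463 .187 .032; python3 see.py
```

```text
t 18.4 pos [0.463  0.1874 0.033 ] w 32.5 F [-0.5  0.3  5.7] gf 34.2
turn [0.001 0.001 0.   ] shift mm [-0.  -0.4  1. ]
scene spice_jar_mid [226.2 148.7] 0.73 [0.5307 0.3751] caddy [ 0.0396 -0.0085]
scene shaker_mid [243.7 204.5] 0.88 [0.4698 0.1908] caddy [ 0.0021 -0.1989]
scene squat_jar [292.5 248. ] 0.92 [0.511  0.0595] caddy [ 0.0594 -0.3241]
top spice_jar_mid [153.8 165.4] 0.67 [0.5381 0.3892] caddy [0.0451 0.0064]
top squat_jar [295.1 187.7] 0.59 [0.5034 0.0529] caddy [ 0.0526 -0.3317]
```

Only 32.5 mm wide, against about 43 mm expected, so this is an off-centre or high grip. I'll inspect it numerically before lifting.

```bash
python3 - <<'E'
from fit import *
p=bot.read_camera("scene");im=p["pixels"]
def H(*a):
    h=proj(p,cyl(*a));return h.min(0).round(1).tolist()+h.max(0).round(1).tolist()
print("model body bbox",H(.470,.188,.022,0,.066),"dome top",H(.470,.188,.017,.09,.09))
o=bot.get_obs()
print("finger tips",proj(p,[o["eef_pos"]+np.array([0,s*.018,z]) for z in(0,.02,.04) for s in(1,-1)]).round(1).tolist())
v,s=cv2.split(cv2.cvtColor(im,cv2.COLOR_RGB2HSV))[::-1][:2]
g=cv2.cvtColor(im,cv2.COLOR_RGB2GRAY)
for r in range(168,228):print(r,"".join(" .,:-=+*#%@"[10-int(k)*11//256] for k in g[r,215:275]))
E
```

```text
model body bbox [234.2, 191.6, 254.5, 226.1] dome top [236.0, 185.1, 251.8, 195.9]
finger tips [[238.0, 205.6], [246.3, 215.2], [237.6, 199.3], [246.1, 208.9], [237.3, 192.7], [245.9, 202.4]]
168 +*#***++++*#%%@@@@@@@@@@@@@@@@@@@@@%%+:,,,,.,...............
169 +****+++++*#%%@@@@@@@@@@@@@@@@@@@%@%%+:,.,,,,,,,,,..........
170 ++**+++++*##%%%%@@@@@@@@@@@@@@%%%%%@%+-,.,,,,,,,,,,,........
171 ++++++****##%@@@@@@@@@@@@@@@%@%%##%%#+:,.,,,,,,,,,,,,,,.....
172 +******##*##%%%@@@@@@@@@@@@@@%%%###%#+:,,,,,,,,,,,,,,,,,,...
173 **#*###*#*##%@%@@@@@@@@@@@@@@@%%###%#+:,.,,,,,,,,,,,,,,,..,,
174 #*#*#####***##%%%@@@@@@@@@@@@@%%###%#=,,..,,,,,,,,,.,.,,,,,:
175 ######****++++*#%@@@@@@@@@@@@@%%####*-,...,,,,,,,,,,...,,,:-
176 ##*#**++=--::--+#@@@%@@@@@@@@@@%####*-,...,,,,,,,,,....,,:-=
177 #**+==-::,,,,,:+#@@@@@@@@@@@@@@%####*=,...,,,,,,,,,.,..,:-==
178 +=-::,,,.....,:=#@@@%@@@@@@@@@@@####*=:,....,,,,,,,,,..,:===
179 ::,,.........,:+#@@@@%@@@@@@@@@@%###*+-,.,,,.,,,,,,,..,:-===
180 .............,:=#%@@@@@@@@@@@@@@%%###*=:,::,,..,,,,,,,,:-===
181 .............,:-+#%@@@@@@@@@@@@@@%###*+=-==-:,.,,,,,,,:-===
[... 2291 characters left out ...]
.......,,,:-++++++++***#*+=------::::-------------
218 .................,,,:-=++++++****#*+=--::::::---------------
219 ...................,,:=++*********+=-:::,,,:----------------
220 ....................,:-=++*******+=-::,..,,:----------------
221 ....................,,:-=++++*++=-:,,...,::-----------------
222 ....................,,,::--===--:,.....,,:------------------
223 ......................,,,,::::,,......,::-------------------
224 ................................. ...,::--------------------
225 .............. .......... ... . . ..,:----------------------
226 ,..........    ...   ....        ..,:-----------------------
227 ,,.... .       ....   ...      ...,::-----------------------
```

The finger tip (row 206) sits about 45 mm above the shaker's base (row 222). The early crop also showed a waist under the dome, so the pads are probably gripping the neck. I'll test with a small lift.

Request:
jog_arm(
  motion=[
    [0,0,0,0,0,-3,28],
    [0,0,0,0,0,-8,28],
    [0,0,0,0,0,-14,28],
    [0,0,0,0,0,-20,28],
    [0,0,0,0,0,-20,28],
    [0,0,0,0,0,-20,28],
  ],
  grip_force=35,
)

```text
t: 19.6
eef_pos: [0.4623, 0.187, 0.0524]
tool_rot: [-0.0, 0.062, 0.998, 0.0]
contact_force: [-0.5, 0.5, -1.1]
gripper_width: 0.374
grasp_force: 34.4
```

```bash
python3 go.py .463 .187 .032; python3 - <<'E'
from h import *
p=bot.read_camera("scene");g=cv2.cvtColor(p["pixels"],cv2.COLOR_RGB2GRAY)
for r in range(184,228):print(r,"".join(" .,:-=+*#%@"[10-int(k)*11//256] for k in g[r,220:265]))
E
```

```text
t 19.6 pos [0.4623 0.187  0.0524] w 31.9 F [-0.5  0.5 -1.1] gf 34.4
turn [ 0. -0.  0.] shift mm [-0.7  0.1 20.4]
184 .......,,,,:=#%@%#%%@%##%@@@@@@@@@@@#=:,,..,,
185 ......,,,,,,-*%%#**#@@@%@@@@@@@@@@@%+-,,,,.,.
186 .......,,,,,-*%#+==#%@@@@@@@@@@@@@@#=:,,....,
187 ...,.,,,,,.,-*#+=-=*%@@@@@@@@@@@@@%*-,,,.....
188 ...,,,,,,,.,:+*=-:-*%@@@@@@@@@@@@@%+:,,......
189 ....,,,,....:=+-::-+#%@@@@@@@@%%%%*=:,.......
190 .....,,.....,:=-:::=*#%@@@@@@@#*++=:,........
191 .............,:::::-+##@@@@@@#+-:::,.........
192 ..............:::::-+*%@@@@@%*-,,............
193 ..............,::::=+*%@@@@@#+:..............
194 ..............,:::-=+*#%@@@@#+:.............,
195 ...............:---=+*#%@@@@%+:.............,
196 ..............,:--==+*#%@@@@%+:............,:
197 ...............,-===++#%@@@%%+:....  ......::
198 ...............,-==+++#%%@@@%+:..  .. ....,:-
199 ..............,:-=++++#%%%%%#+-,... ......,:-
200 ..............,-=+++++*#%%###*-,..  ....,::--
201 ..............:-++++++**#####*=,......,::----
202 ..............:=++=++++*******+:....,:::-----
203 .............,-=++++++++++****+-,
[... 512 characters left out ...]

214 ,,........,,...,:-=++*******+==---------:::,,
215 ...........,,...,:-==+++***+=---------::,,,,,
216 ..........,,,,...,,:---=++===-------::,,..,,:
217 ...........,,,....,,,,::----------::,,...,::-
218 ............,,,.....,,,,,,::::::::,....,,:---
219 ..............,...,........,,,,,,.....,:-----
220 ................,,,,.................,:------
221 ................,,,,................,:-------
222 .................,,.........  .....,:--------
223 ........................ .........,:---------
224 ..... . .............    . ......::----------
225 ..     .  ..... ....    .......,,:-----------
226          .....   .....     ...,::------------
227          .....  ... .    . ..,::-------------
```

Request:
jog_arm(
  motion=[
    [0,0,0,0,0,-25,28],
    [0,0,0,0,0,-55,28],
    [0,0,0,3,15,-65,28],
    [0,0,0,10,50,-65,28],
    [0,0,0,19,95,-65,28],
    [0,0,0,28,140,-65,28],
    [0,0,0,36,180,-65,28],
    [0,0,0,40,198,-65,28],
    [0,0,0,41,202,-65,28],
    [0,0,0,41,202,-65,28],
  ],
)

```text
t: 20.9
eef_pos: [0.447, 0.391, 0.117]
tool_rot: [-0.0, 0.063, 0.998, -0.001]
contact_force: [0.0, -0.1, -1.7]
gripper_width: 0.379
grasp_force: 34.7
```

```bash
python3 go.py .447 .393 .117; cat > sh.py <<'E'
from h import *
zb=bot.get_obs()["eef_pos"][2]-.033;a=-.125;print("zb",zb)
for c in("scene","top"):
    p=bot.read_camera(c)
    for n,z in(("shaker_mid",zb+.045),("spice_jar_mid",.059)):
        for d in bot.tip_of(n,p)[:1]:
            X=onz(p,d["xy"],z);r=X[:2]-[.4925,.3885]
            print(c,n,np.round(d["xy"],1),round(d["score"],2),"caddy",np.round([r@[np.cos(a),np.sin(a)],r@[-np.sin(a),np.cos(a)]],4))
    if c=="scene":
        from fit import cyl
        h=proj(p,cyl(.4558,.3931,.022,zb,zb+.05));print("model bbox",h.min(0).round(1),h.max(0).round(1))
        g=cv2.cvtColor(p["pixels"],cv2.COLOR_RGB2GRAY);u,v=np.int32(proj(p,(.4558,.3931,zb+.03))[0])
        for r in range(v-14,v+24):print(r,"".join(" .,:-=+*#%@"[10-int(k)*11//256] for k in g[r,u-20:u+24]))
        print("u0",u-20)
E
python3 sh.py
```

```text
t 20.9 pos [0.447 0.391 0.117] w 32.4 F [ 0.  -0.1 -1.7] gf 34.7
turn [-0.001 -0.    -0.001] shift mm [ 0.3  2.  -0. ]
zb 0.08399242473153479
scene shaker_mid [197.  130.6] 0.78 caddy [-0.0279  0.0009]
scene spice_jar_mid [225.7 146.7] 0.55 caddy [ 0.0417 -0.0001]
model bbox [184.  124.9] [204.5 152.4]
122 =========---=*#%@@@@%#**==============-=====
123 =========-:-=+#%@@@@%#**====================
124 ========--:-=+#%@@@@%#**=-==================
125 ==========--=+*%@@@@%##*===-===============+
126 ==========--=+*#@@%@%##*=================++*
127 =============+*#%@@@%%#*+===============+***
128 ============++*#%@@@@##**==============+*###
129 ==========++++*#%%@@%#***+=============*####
130 ==========+++++*%%%%##***+==-=========+*####
131 ==========+++++**##*******============+*###%
132 ==========+++++***********+===========+##%%#
133 ==========++++++++******#*+======--==+*#%%#%
134 ====-=====+++++++++*****##*======-===+*%%%%%
135 --=--==-==+++++++++*****##*+=========+#%%%%%
136 ----==-===+++++++++*****###*=========+#%%%%%
137 ----==-===+++++++++*****###*+=========*%%%%%
138 =----==-
[... 491 characters left out ...]
====*******######+===-==-----==+++=
149 ---=----=====+*****######*==--==----:::-++==
150 ==-==========++**#*####*+==-------:,,,,-==--
151 -==-===========++*++*+++===----:::,,,,,:==-:
152 =======================-==--::,,,,,,,,:-==--
153 ==-====================---:,,,,,,,,:--=++=--
154 ====================---:::,,,,,,:--=+*##+=--
155 ========-=========--:::::,,:::--=+**####*=--
156 ======-=-======----:::::::--=++***######*=--
157 ===========----:::::::-===++**##**######*==-
158 ==========--:::::::--==++**#####***#####*==-
159 =======-=-::,:::---=++**#########***##%#+=--
u0 174
top shaker_mid [143.3 197.9] 0.46 caddy [-0.0366 -0.0047]
top spice_jar_mid [156.7 169.5] 0.98 caddy [ 0.0367 -0.002 ]
```

Request:
jog_arm(
  motion=[
    [0,0,0,0,1,12,28],
    [0,0,0,0,1,26,28],
    [0,0,0,0,1,40,28],
    [0,0,0,0,1,50,28],
    [0,0,0,0,1,56,28],
    [0,0,0,0,1,62,28],
    [0,0,0,0,1,68,28],
    [0,0,0,0,1,73,28],
    [0,0,0,0,1,75,28],
    [0,0,0,0,1,75,28],
  ],
)

```text
t: 22.45
eef_pos: [0.4469, 0.3935, 0.0423]
tool_rot: [-0.0, 0.062, 0.998, -0.0]
contact_force: [0.0, 0.9, -1.7]
gripper_width: 0.377
grasp_force: 34.7
```

```bash
python3 go.py .447 .393 .039; python3 sh.py | grep -v "^1[0-9][0-9] "
```

```text
t 22.45 pos [0.4469 0.3935 0.0423] w 32.2 F [ 0.   0.9 -1.7] gf 34.7
turn [-0. -0.  0.] shift mm [-0.1 -0.5  3.3]
zb 0.009345786998962297
scene shaker_mid [198.1 156.5] 0.83 caddy [-0.0344 -0.0014]
scene spice_jar_mid [227.  148.3] 0.69 caddy [ 0.042  -0.0079]
model bbox [187.9 149.6] [207.3 175.7]
u0 177
top shaker_mid [149.1 203.4] 0.6 caddy [-0.0432  0.0019]
top spice_jar_mid [156.6 169.4] 0.63 caddy [ 0.0369 -0.0018]
```

Free of the walls and well centred; now down to contact.

Request:
jog_arm(
  motion=[
    [0,0,0,0,0,1,28],
    [0,0,0,0,0,2,28],
    [0,0,0,0,0,3,28],
    [0,0,0,0,0,4,28],
    [0,0,0,0,0,5,28],
    [0,0,0,0,0,5,28],
  ],
)

```text
t: 23.5
eef_pos: [0.4482, 0.3938, 0.039]
tool_rot: [0.001, 0.063, 0.998, 0.001]
contact_force: [-1.4, -2.2, 10.1]
gripper_width: 0.375
grasp_force: 34.9
```

Request:
jog_arm(
  motion=[
    [0,0,0,0,0,-1,38],
    [0,0,0,0,0,-1,46],
    [0,0,0,0,0,-1,56],
    [0,0,0,0,0,-1,68],
    [0,0,0,0,0,-1,72],
    [0,0,0,0,0,-1,72],
    [0,0,0,0,0,-15,72],
    [0,0,0,0,0,-50,72],
    [0,0,0,0,0,-100,72],
    [0,0,0,0,0,-140,72],
  ],
)

```text
t: 24.75
eef_pos: [0.4475, 0.3937, 0.1804]
tool_rot: [0.001, 0.063, 0.998, 0.001]
contact_force: [0.0, -0.4, -0.2]
gripper_width: 0.848
grasp_force: 0.0
```

Request:
jog_arm(
  motion=[
    [0,0,0,10,-40,0,72],
    [0,0,0,20,-90,0,72],
    [0,0,0,30,-140,0,72],
    [0,0,0,30,-170,0,72],
    [0,0,0,30,-170,0,72],
  ],
)

```text
t: 25.38
eef_pos: [0.396, 0.2263, 0.1783]
tool_rot: [0.0, 0.064, 0.998, 0.001]
contact_force: [0.5, 0.7, 0.2]
gripper_width: 0.844
grasp_force: 0.0
```

```bash
python3 go.py .447 .393 .039; sed -i 's/"shaker_mid",.045/"shaker_mid",.051/' see.py; python3 see.py; python3 see.py; python3 - <<'E'
from fit import *
p=bot.read_camera("scene");g=cv2.cvtColor(p["pixels"],cv2.COLOR_RGB2GRAY)
for x,y,h in((.5292,.3839,.112),(.4558,.3931,.096)):
    q=proj(p,cyl(x,y,.0225,.006,h));print(q.min(0).round(1),q.max(0).round(1))
for r in range(118,185,2):print(r,"".join(" .,:-=+*#%@"[10-int(k)*11//256] for k in g[r,180:250]))
E
```

```text
t 25.375 pos [0.396  0.2263 0.1783] w 72.1 F [0.5 0.7 0.2] gf 0.0
turn [ 0.001  0.    -0.003] shift mm [-29.2 171.7 139.5]
scene spice_jar_mid [225.2 147.4] 0.76 [0.5313 0.3813] caddy [ 0.0394 -0.0023]
scene shaker_mid [198.9 158.3] 0.76 [0.4582 0.3877] caddy [-0.0339 -0.0051]
scene squat_jar [292.6 250.7] 0.97 [0.5068 0.0535] caddy [ 0.056  -0.3306]
top spice_jar_mid [153. 170.] 0.56 [0.5272 0.3904] caddy [0.0342 0.0062]
top shaker_mid [146.8 199.6] 0.47 [0.4588 0.4025] caddy [-0.0352  0.0097]
top squat_jar [296.2 186.2] 0.79 [0.5072 0.0502] caddy [ 0.0568 -0.3338]
scene spice_jar_mid [223.1 145.9] 0.74 [0.5299 0.3899] caddy [0.037  0.0061]
scene shaker_mid [196.4 157.4] 0.96 [0.4546 0.3945] caddy [-0.0384  0.0012]
scene squat_jar [292.7 249.7] 0.87 [0.5086 0.0555] caddy [ 0.0575 -0.3284]
top spice_jar_mid [154.8 165.8] 0.89 [0.5372 0.3869] caddy [0.0446 0.0039]
top shaker_mid [152.7 201.7] 0.43 [0.4543 0.3885] caddy [-0.0379 -0.0047]
top squat_jar [294.  185.6] 0.94 [0.5085 0.0557] caddy [ 0.0574 -0.3282]
[213.6 124.9] [233.7 168.7]
[185.9 137.7] [207.6 176.8]
118 ===+*#%@%%%%@@@@%
[... 1828 characters left out ...]
++*****++**********+=====
168 =++*##%#*+++++++++**####*#######**+**##**++++++*+*****#######***+==-:,
170 -+*+**###*+++++*****######********+++****+*****#*##*##*##****+=-::,,,,
172 ,-=+++*###*+++++************+++++++++****##**######***++=--::,,,,,,,,,
174 ,,-++++*####**+++******+++++++****##########*#**++=--:,,,,,,,,.,.,....
176 .,,-++++*####**++++++++*****###*######***++==-::,,,,,,,,,,,,..........
178 .,,,-++++*****+*******###########**++=-::,,,...,,,,,,,,,,,............
180 ...,,:=++++****##########***++=--:,,...........,,,,,,,,,,,,...........
182 ....,,:=+*****#####****+=-::,,.................,,,,,,,,,,,............
184 ......,:=+*#****+=-:::,,.......................,,,,,,,,,,.............
```

```bash
python3 -c "
from station import bot
print(bot.hand_in())"
```

```text
the job is handed in; nothing more can be done
None
```

Spice jar set in the back compartment and salt shaker in the front, each lowered to floor contact before release; camera checks put both upright within about 5 mm of centre and the squat jar unmoved. I handed in at about 25 s; no verdict was returned.

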